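# Trial strip from under the drying stack

## Robot

A 7-joint arm with a two-finger parallel gripper is mounted at the origin on the work surface. World frame = base frame: x ahead of the robot, y to its left, z up, the work surface at z = 0. Lengths are in m, angles in rad, forces in N, time in s.
With the tool pointing down it reaches from about 0.4 to 0.925 m from the base axis. Payload 4.1 kg.
Tool frame: the origin (TCP) lies midway between the tips of the shut fingers; the grasp point (between the pads) lies env.hold_point_z behind it (env.hold_point_z is the distance from the TCP to the grasp point, in m); z points along the fingers, y is the line along which they close (so a half turn about z gives the same grasp; the last joint's range is limited). The gripper opens to 85 mm and grips with 20 to 120 N. Pads are 22 mm wide; open, the fingers measure 114 mm over their backs; the gripper's body (76 mm by 85 mm) begins 54 mm behind the grasp point. The pads swing forward as they close: fully open they stand 13 mm farther back than shut.
Start: joints at [1.042, 0.398, 0.045, 1.537, -0.019, 1.207, -0.051], TCP at [0.271, -0.591, 0.231] pointing down, gripper open.
Joint ranges: [-2.82, 2.82], [-0.49, 2.23], [-1.37, 1.46], [0, 2.46], [-1.36, 4.5], [0.23, 2], [-2.94, 2.94]. Speed limits (rad/s): [2.57, 2.57, 3.14, 3.14, 3.14, 3.14, 3.14].

## Interface

Orientations are given as [roll, pitch, yaw] about the fixed x, y, z axes, in that order (R = Rz(yaw) Ry(pitch) Rx(roll)).
In Python, from station import env gives the robot as it stands. The module is installed in compiled form; this text tells all that it offers.
- The arm moves only by the tool step_arm, never from a script. Its argument "commands" is a list of rows, each an object with "slide": the shift along the tool's x, y, z in m, a list of three; "turn": the turn about the tool's z in degrees. In form: [{"slide": [tx, ty, tz], "turn": turn}, ...]. A call has exactly 8 rows; each row is the pose to reach, as a shift and turn from the pose commanded when the call began, along the tool's axes at that moment; what a row does not reach only later rows make up. A row lasts 1/8 s, in which the tool goes at most 62.5 mm and 10.7 degrees, less where a joint would pass 70% of its speed; a pose out of reach is approached as far as the arm can. A call with a gripper value outside its range is refused whole. "claw" is the closure, from -1 (fully open) to 1 (shut), set as the call begins (left out, the last holds). The fingers move at their own pace and stop on an object; the grip force is fixed at half the most. Time passes only in rows, so rows that repeat a pose let the fingers close, or fill a call up. It gives the time, the measured TCP pose, the force, the opening and the grip force at its end, in the units of the state.
- env.state(): the state, without advancing time (a new reading comes with each control period).
- env.capture(name): name is "scene" or "top" or "wrist"; returns a dict with "color" (400x640x3 uint8, blue, green, red), "fx", "fy", "cx", "cy" (pixels), "k1" (the pictures are not rectified: a ray, as slopes to the right and down, at radius r is drawn at 1 + k1 r^2 times it, then the intrinsics apply), "world_from_camera" (4x4, takes a point from camera to world coordinates); the wrist camera has in their place "hand_eye" (4x4, takes a point from camera to tool coordinates, whose origin is the TCP and whose axes are the flange's). Camera axes: x right, y up, looking along -z (the intrinsics and any distortion apply to the point x, -y, -z); pixel columns grow to the right and rows downward; lengths in m; the calibration is good to about 2 mm. A picture is of the moment at which its call begins: read the wrist's pose just before it. There is no depth.
- env.job_done(): hands the job in; it is judged then, once.
The state is a dict: "clock": time; "joints": joint angles; "qvel": joint speeds; "tau": joint torques, N m; "ee_pos": TCP position; "eef_rot": TCP orientation; "wrist_force": force on the tool from outside, world axes, zero at the start; "torque": the same for the moment, N m; "opening": finger opening in m; "gripper_force": force on a finger pad.
Only numpy, scipy, OpenCV 4.12 (cv2) and the standard library are available. Lean on these libraries where they do the work, as an engineer would, in place of code of your own. Each camera call takes 0.05 s, during which the arm holds its last target. There are 200 camera calls.

## Task

Draw the long white trial strip out from under the stack of tiles in the drying rack by the end that sticks out through the tray's front, leaving the stack and the glass egg on it standing squarely in the tray; the egg is still wet, so neither touch it nor tip the stack. Then lay the strip gently on the sloping easel panel, flat, lengthwise up the slope about the middle, with its lower end resting against the ledge, and let go. Leave everything else on the bench where it is.

Things in the scene. Friction and masses are not known exactly. Their poses are not given: they have to be found in the camera images.
- strip: White glazed bar, 185 long (x) x 48 wide (y) x 10 thick (z) mm, about 200 g, small paint dabs on top. Origin: centre of its underside. It starts as the bottom item of the stack, on the tray floor (underside 8 mm above bench), roughly along the rack's x axis; its -x end sticks out through the notch in the tray's front lip, 56 to 64 mm beyond the lip's outer face. Drawing it takes 7 to 17 N.
- rack: Fixed drying rack. Origin: bench level, mid-width, inner face of the tray's front lip; front faces -x, roughly the robot. Tray floor x -6 to 150, y +-80 mm, top 8 mm up; side and back lips 30 mm high. The 44 mm front lip has a 62 mm notch (y +-31) down to the floor: the strip passes (7 mm to spare a side if centred), the tiles are held back. Wire posts at x 4 and 142, y +-86.
- shelf_front (a point): Middle of the front edge of the rack's wire shelf, 171 mm above the bench (rods 166 to 175), 52 mm in front of the rack's origin. The shelf covers x -55 to 163, y +-103 mm in the rack's frame, over the stack and the strip's end, so the gripper reaches that end only leaning back 20 to 50 degrees, its body towards the rack's -x. Two painted eggs are fixed on it, up to 225 mm high.
- tile1: Lowest of three white square tiles, 120 x 120 x 6 mm, about 200 g each. Origin: centre of its underside. It starts on the strip (underside 18 mm above the bench), its front edge 2 to 8 mm behind the lip; when the strip is gone it lies on the tray floor.
- tile2: Middle tile, same make, on tile1. Origin: centre of its underside.
- tile3: Top tile, same make, on tile2. Origin: centre of its underside.
- egg: Painted pebble-shaped glass egg, wet, standing upright on its flat foot (44 mm across) near the middle of the top tile; 66 mm across, 56 mm tall, about 280 g, may topple if the stack is jolted. Origin: centre of its foot, z up. Not to be touched.
- panel: Sloping panel of the fixed wooden table easel, rising at 25 degrees. Origin: on its upper face, mid-width, where it meets the ledge, 34 mm above the bench. x runs up the slope, z square out of the face; ledge roughly towards the robot. Face x 0 to 244, y +-95 mm; ledge (x -12 to 0) stands 16 mm above it. Home, the strip's centre is at x 92.5. Friction stops it sliding down by itself.
- brushes: Bystander: glass jar of brushes, 74 mm across, 220 mm tall overall. Origin: centre of its foot.
- egg_b: Bystander: painted egg, 66 mm across, 56 mm tall, on the bench. Origin: centre of its foot.
- egg_c: Bystander: painted egg, same size, on the bench. Origin: centre of its foot.
- pot_a: Bystander: lidded paint pot, 43 mm across, 42 mm tall. Origin: centre of its foot.
- pot_b: Bystander: lidded paint pot, same size. Origin: centre of its foot.
- marker: Bystander: paint marker lying on the bench, 112 long (x) x 17 mm. Origin: under its middle.
- knife: Bystander: palette knife lying on the bench, 195 long (x) x 18 mm, 12 mm high. Origin: on its underside, near the neck.
Not all that is in view belongs to the job. There is more than one size of the strip; the one meant has the size given above.

How it is judged:
On the way:
1. the strip is drawn clear of the tray and the stack has come down standing on the tray floor (x of strip in the frame of rack below -0.1 m and x of tile1 in the frame of rack between 0.052 and 0.08 m and y of tile1 in the frame of rack between -0.016 and 0.016 m and height (world z) of tile1 below 0.0115 m and angle between each of tile1, tile2, tile3's own z axis and vertical below 0.05 rad and horizontal distance between tile1 and tile2 below 0.012 m and horizontal distance between tile2 and tile3 below 0.012 m and horizontal distance between tile3 and egg below 0.018 m and z of egg in the frame of tile3 above 0.003 m and angle between egg's own z axis and vertical below 0.07 rad), for 0.2 s.
At the end, for the whole second after the job is handed in: Strip flat on the panel (0.06 rad), up the slope (0.12 rad), within 45 mm of mid-width, end within 6 mm of the ledge; tiles flat on the tray floor, lowest within 16 mm of mid-tray, each within 12 mm of the one below; egg upright within 18 mm of the top tile's middle; all at rest (x of strip in the frame of panel between 0.087 and 0.0985 m and y of strip in the frame of panel between -0.045 and 0.045 m and z of strip in the frame of panel between -0.003 and 0.005 m and angle between the z axis of strip and the z axis of panel, either way round below 0.06 rad and angle between the x axis of strip and the x axis of panel, either way round below 0.12 rad and linear speed of each of strip, egg, tile1 below 0.01 m/s and x of tile1 in the frame of rack between 0.052 and 0.08 m and y of tile1 in the frame of rack between -0.016 and 0.016 m and height (world z) of tile1 below 0.0115 m and angle between each of tile1, tile2, tile3's own z axis and vertical below 0.05 rad and horizontal distance between tile1 and tile2 below 0.012 m and horizontal distance between tile2 and tile3 below 0.012 m and horizontal distance between tile3 and egg below 0.018 m and z of egg in the frame of tile3 above 0.003 m and angle between egg's own z axis and vertical below 0.07 rad); the robot touches nothing.
It fails at once if the stack or the egg on it is tipped (a tile by more than 12 degrees, the egg by more than 20) (angle between any of tile1, tile2, tile3's own z axis and vertical above 0.21 rad or angle between egg's own z axis and vertical above 0.35 rad).
It fails at once if the robot touches the wet egg (contact force between any of the arm, the fingers and egg above 0.2 N).
It fails at once if the strip is dropped or pressed hard onto the easel (over 45 N) (contact force between strip and panel above 45 N).
It fails at once if another thing on the bench is shifted by more than 25 mm (distance of any of brushes, egg_b, egg_c, pot_a, pot_b, marker, knife from where it was at the start of the episode above 0.025 m).
It also fails if it takes over 59 s, if anything falls off the work surface, if the arm or the gripper's body presses on something with over 40 N, if the wrist force passes 120 N, or if a joint passes its speed limit or range.

## Working session

There is one attempt and no reset: what is moved stays moved. The work goes in short steps, Python scripts to look and compute and a tool call to move; the robot and the scene stay as the last step left them, time stands still between calls to the robot, and variables do not carry over. Pictures are saved under pics/ and viewed, at most 10 in all, crops included, and the job is handed in when it is done.

Besides the shell and the picture viewer there is one more tool, called as name(argument=value, ...), one argument or row to a line, values as JSON. step_arm: Moves the arm, as the interface text tells. Its arguments: {"type":"object","properties":{"commands":{"type":"array","items":{"type":"object","properties":{"slide":{"type":"array","items":{"type":"number"}},"turn":{"type":"number"}}}},"claw":{"type":"number"}},"required":["commands"]}

```bash
mkdir -p pics
cat > h.py <<'E'
import numpy as np, cv2
from scipy.spatial.transform import Rotation as R
from station import env
def cap(name,fn=None):
    s=env.state(); c=env.capture(name)
    if name=="wrist":
        T=np.eye(4);T[:3,:3]=R.from_euler('xyz',s['eef_rot']).as_matrix();T[:3,3]=s['ee_pos']
        c['world_from_camera']=T@np.array(c['hand_eye'])
    if fn: cv2.imwrite('pics/'+fn,c['color']); np.save('pics/'+fn+'.npy',{k:v for k,v in c.items()},allow_pickle=True)
    return c
def load(fn): return np.load('pics/'+fn+'.npy',allow_pickle=True).item()
def ray(c,u,v):
    d=np.array([(u-c['cx'])/c['fx'],(v-c['cy'])/c['fy']]);x=d.copy()
    for _ in range(20): x=d/(1+c['k1']*(x@x))
    W=np.array(c['world_from_camera']);return W[:3,3],W[:3,:3]@np.array([x[0],-x[1],-1])
def onz(c,u,v,z):
    o,d=ray(c,u,v);return o+d*(z-o[2])/d[2]
def proj(c,p):
    W=np.linalg.inv(np.array(c['world_from_camera']));q=W[:3,:3]@np.array(p)+W[:3,3]
    x=np.array([q[0],-q[1]])/-q[2];x=x*(1+c['k1']*(x@x));return np.array([x[0]*c['fx']+c['cx'],x[1]*c['fy']+c['cy']])
E
python3 - <<'E'
from h import *
s=env.state();print({k:np.round(v,3) for k,v in s.items()},env.hold_point_z)
for n in("scene","top"):
    c=cap(n,n+'.png');print(n,c['fx'],c['k1'],np.round(c['world_from_camera'],3).tolist())
E
```

```text
{'clock': np.float64(0.0), 'joints': array([ 1.042,  0.399,  0.045,  1.538, -0.019,  1.207, -0.051]), 'qvel': array([ 0.001,  0.001,  0.   ,  0.001,  0.002,  0.   , -0.003]), 'tau': array([-0.0000e+00, -4.7511e+01,  1.3650e+00, -2.5422e+01,  1.2000e-02,
        9.0000e-03, -0.0000e+00]), 'ee_pos': array([ 0.271, -0.59 ,  0.23 ]), 'eef_rot': array([-3.14,  0.  ,  0.43]), 'wrist_force': array([ 0.244, -0.195, -0.711]), 'torque': array([-0.011, -0.004,  0.009]), 'gripper_force': np.float64(0.0), 'opening': np.float64(0.086)} 0.0187
scene 470.249393294309 -0.00476513249549589 [[-0.076, -0.794, 0.603, 1.394], [0.997, -0.054, 0.054, 0.076], [-0.01, 0.605, 0.796, 1.336], [0.0, 0.0, 0.0, 1.0]]
top 364.52442451048535 -0.0427610666790858 [[0.015, 0.984, -0.178, 0.289], [-1.0, 0.015, 0.0, 0.013], [0.003, 0.178, 0.984, 1.217], [0.0, 0.0, 0.0, 1.0]]
```

View pics/top.png

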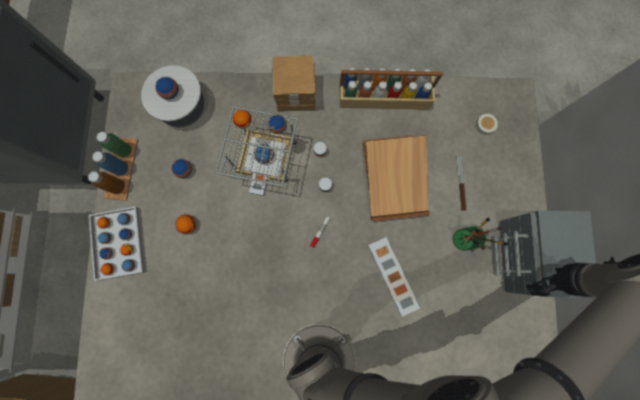

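View pics/scene.png

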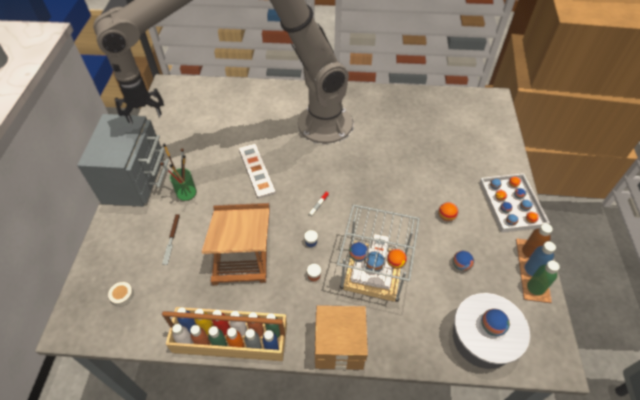

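The top view shows the rack at about (265,155) and the easel at about (397,178). The strip's end is at about (258,185), with the jar near (470,238). I'll enlarge the rack and easel.

Run:
```python
from h import *
a=load('top.png')['color'][95:225,210:440]
cv2.imwrite('pics/t1.png',cv2.resize(a,None,fx=3.45,fy=3.45,interpolation=cv2.INTER_CUBIC))
a=load('scene.png')['color'][190:310,190:430]
cv2.imwrite('pics/s1.png',cv2.resize(a,None,fx=3.33,fy=3.33,interpolation=cv2.INTER_CUBIC))
```

```text
(no output)
```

View pics/t1.png

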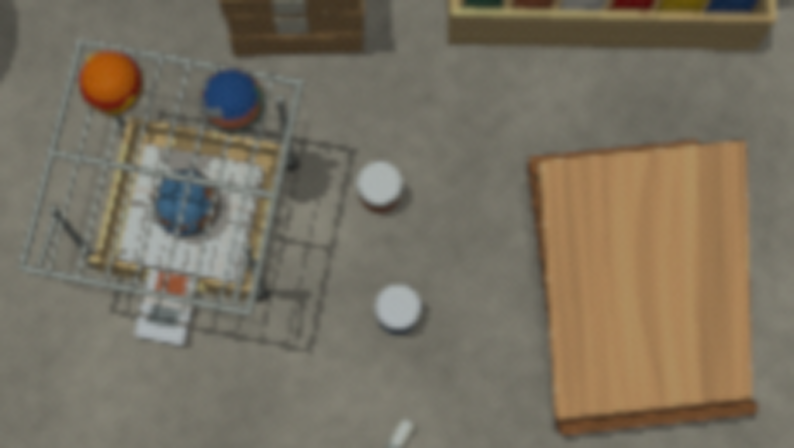

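View pics/s1.png

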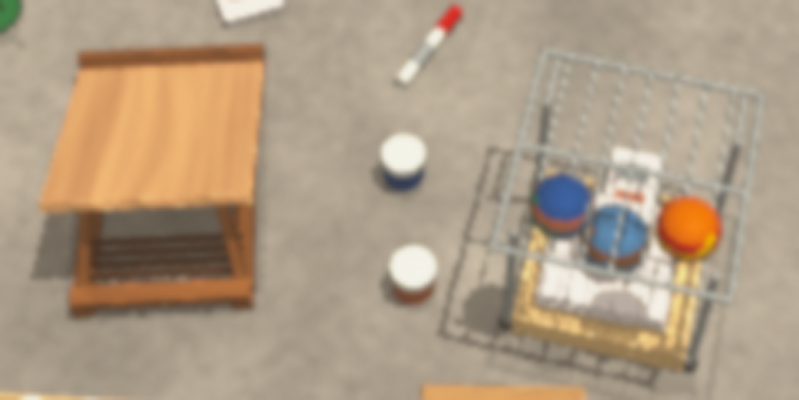

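Run:
```python
from h import *
c=load('top.png');s=load('scene.png')
f=lambda p,z:np.round(onz(c,210+(p[0]+.5)/3.45-.5,95+(p[1]+.5)/3.45-.5,z),4)
g=lambda p,z:np.round(onz(s,190+(p[0]+.5)/3.33-.5,190+(p[1]+.5)/3.33-.5,z),4)
print('strip end T',f((137,332),.018),f((186,342),.018),'S',g((613,149),.018),g((660,153),.018))
print('tile top back S',)
for n,p in dict(FL=(22,267),FR=(250,312),BR=(300,82),BL=(80,42)).items(): print('shelf T',n,f(p,.173))
for n,p in dict(FR=(543,50),FL=(762,95),BL=(732,298),BR=(492,250)).items(): print('shelf S',n,g(p,.173))
zt=.034+.244*np.sin(np.radians(25))
print('panel top T',f((533,158),zt),f((745,143),zt),'S',g((43,210),zt),g((252,205),zt))
zl=.034+.0145*1 
print('ledge top T',f((557,420),zl),f((753,402),zl),'S',g((80,54),zl),g((264,47),zl))
```

```text
strip end T [0.5415 0.241  0.018 ] [0.5323 0.1927 0.018 ] S [0.5349 0.1974 0.018 ] [0.5364 0.244  0.018 ]
tile top back S
shelf T FL [0.5644 0.3133 0.173 ]
shelf T FR [0.5277 0.116  0.173 ]
shelf T BR [0.7364 0.0788 0.173 ]
shelf T BL [0.7717 0.2756 0.173 ]
shelf S FR [0.5319 0.119  0.173 ]
shelf S FL [0.5688 0.3169 0.173 ]
shelf S BL [0.7749 0.2804 0.173 ]
shelf S BR [0.7439 0.0815 0.173 ]
panel top T [ 0.6824 -0.131   0.1371] [ 0.7005 -0.3241  0.1371] S [ 0.7115 -0.3167  0.1371] [ 0.6935 -0.1324  0.1371]
ledge top T [ 0.4569 -0.1631  0.0485] [ 0.4768 -0.3491  0.0485] S [ 0.4769 -0.348   0.0485] [ 0.4552 -0.1612  0.0485]
```

The strip's end middle is at about (0.536, 0.219), with the rack's yaw at about -0.18. The panel origin is at about (0.477, -0.25), yaw about 0.1. First I lift clear of the jar, line up the yaw, and see how the arm tilts near its inner reach limit.

step_arm(
  commands=[
    {"slide":[0,0,-0.06],"turn":9},
    {"slide":[0,0,-0.12],"turn":18},
    {"slide":[0.03,-0.04,-0.15],"turn":27},
    {"slide":[0.07,-0.09,-0.15],"turn":35},
    {"slide":[0.11,-0.14,-0.15],"turn":35},
    {"slide":[0.15,-0.19,-0.15],"turn":35},
    {"slide":[0.19,-0.24,-0.15],"turn":35},
    {"slide":[0.22,-0.28,-0.15],"turn":35},
  ],
)

```text
clock: 1.1
ee_pos: [0.3543, -0.2421, 0.381]
eef_rot: [3.142, 0.0, -0.18]
wrist_force: [0.7, -0.5, -0.7]
opening: 0.0851
gripper_force: 0.0
```

step_arm(
  commands=[
    {"slide":[0.01,-0.05,0],"turn":0},
    {"slide":[0.01,-0.1,0],"turn":0},
    {"slide":[0.01,-0.15,0],"turn":0},
    {"slide":[0.01,-0.177,0],"turn":0},
    {"slide":[-0.04,-0.177,0.03],"turn":0},
    {"slide":[-0.09,-0.177,0.06],"turn":0},
    {"slide":[-0.14,-0.177,0.09],"turn":0},
    {"slide":[-0.19,-0.177,0.12],"turn":0},
  ],
)

```text
clock: 2.1
ee_pos: [0.2055, -0.0393, 0.2572]
eef_rot: [3.14, 0.013, -0.189]
wrist_force: [-37.9, 9.2, 20.2]
opening: 0.0859
gripper_force: 0.0
```

```bash
python3 -c "
from h import *
s=env.state();print(s['joints'].round(3),s['ee_pos'].round(3),s['eef_rot'].round(3))"
```

```text
[ 0.234 -0.495 -0.151  2.324 -0.074  1.321 -1.64 ] [ 0.206 -0.039  0.257] [ 3.14   0.013 -0.189]
```

step_arm(
  commands=[
    {"slide":[0.05,0,-0.03],"turn":0},
    {"slide":[0.1,0,-0.08],"turn":0},
    {"slide":[0.15,0,-0.13],"turn":0},
    {"slide":[0.2,0,-0.18],"turn":0},
    {"slide":[0.25,0,-0.24],"turn":0},
    {"slide":[0.28,0,-0.3],"turn":0},
    {"slide":[0.28,0,-0.36],"turn":0},
    {"slide":[0.28,0,-0.42],"turn":0},
  ],
)

```text
clock: 3.1
ee_pos: [0.4837, -0.0906, 0.6242]
eef_rot: [-3.139, 0.003, -0.183]
wrist_force: [0.4, -2.2, -0.6]
opening: 0.0854
gripper_force: 0.0
```

```bash
python3 -c "
from h import *
s=env.state();print(s['joints'].round(3),s['ee_pos'].round(3),s['eef_rot'].round(3),s['wrist_force'])"
```

```text
[ 0.009  0.098  0.107  1.075 -0.015  1.971 -1.644] [ 0.484 -0.091  0.624] [-3.139e+00  3.000e-03 -1.830e-01] [ 0.35291531 -2.19650906 -0.55886397]
```

step_arm(
  commands=[
    {"slide":[0,0,-0.03],"turn":0},
    {"slide":[0,0,-0.06],"turn":0},
    {"slide":[0,0,-0.09],"turn":0},
    {"slide":[0,0,-0.12],"turn":0},
    {"slide":[0,0,-0.15],"turn":0},
    {"slide":[0,0,-0.18],"turn":0},
    {"slide":[0,0,-0.18],"turn":0},
    {"slide":[0,0,-0.18],"turn":0},
  ],
)

```text
clock: 4.1
ee_pos: [0.4772, -0.0888, 0.6703]
eef_rot: [-3.138, -0.074, -0.183]
wrist_force: [0.3, 0.7, 0.1]
opening: 0.0854
gripper_force: 0.0
```

```bash
python3 -c "
from h import *
s=env.state();print(s['joints'].round(3),s['ee_pos'].round(3),s['eef_rot'].round(3),s['wrist_force'])"
```

```text
[-0.596  0.091  0.807  1.008 -0.078  1.995 -1.582] [ 0.477 -0.089  0.67 ] [-3.138 -0.074 -0.183] [0.33223093 0.70769393 0.08688869]
```

step_arm(
  commands=[
    {"slide":[0,0,0.03],"turn":0},
    {"slide":[0,0,0.06],"turn":0},
    {"slide":[0,0,0.09],"turn":0},
    {"slide":[0,0,0.12],"turn":0},
    {"slide":[0,0,0.15],"turn":0},
    {"slide":[0,0,0.18],"turn":0},
    {"slide":[0,0,0.2],"turn":0},
    {"slide":[0,0,0.2],"turn":0},
  ],
)

```text
clock: 5.1
ee_pos: [0.4912, -0.0904, 0.4698]
eef_rot: [-3.138, -0.072, -0.182]
wrist_force: [-0.3, 0.0, 1.1]
opening: 0.0856
gripper_force: 0.0
```

```bash
python3 -c "
from h import *
s=env.state();print(s['joints'].round(3),s['ee_pos'].round(3),s['eef_rot'].round(3),s['wrist_force'])"
```

```text
[-0.673 -0.031  0.75   1.534  0.025  1.558 -1.675] [ 0.491 -0.09   0.47 ] [-3.138 -0.072 -0.182] [-0.2948138   0.01996872  1.12994411]
```

step_arm(
  commands=[
    {"slide":[0,0,-0.06],"turn":0},
    {"slide":[0,0,-0.12],"turn":0},
    {"slide":[0,0,-0.18],"turn":0},
    {"slide":[0,0,-0.24],"turn":0},
    {"slide":[0,0,-0.3],"turn":0},
    {"slide":[0,0,-0.36],"turn":0},
    {"slide":[0,0,-0.42],"turn":0},
    {"slide":[0,0,-0.48],"turn":0},
  ],
)

```text
clock: 6.1
ee_pos: [0.4706, -0.0878, 0.7101]
eef_rot: [-3.136, -0.161, -0.181]
wrist_force: [-0.3, 0.2, -0.2]
opening: 0.0854
gripper_force: 0.0
```

step_arm(
  commands=[
    {"slide":[0,0,-0.06],"turn":0},
    {"slide":[0,0,-0.12],"turn":0},
    {"slide":[0,0,-0.18],"turn":0},
    {"slide":[0,0,-0.24],"turn":0},
    {"slide":[0,0,-0.3],"turn":0},
    {"slide":[0,0,-0.36],"turn":0},
    {"slide":[0,0,-0.42],"turn":0},
    {"slide":[0,0,-0.48],"turn":0},
  ],
)

```text
clock: 7.1
ee_pos: [0.4725, -0.1049, 0.7447]
eef_rot: [-3.139, -0.237, -0.169]
wrist_force: [0.0, 0.1, 0.2]
opening: 0.0857
gripper_force: 0.0
```

```bash
python3 -c "
from h import *
s=env.state();print(s['joints'].round(3),s['ee_pos'].round(3),s['eef_rot'].round(3),s['wrist_force'])"
```

```text
[-0.716  0.064  0.959  0.871 -0.078  1.996 -1.543] [ 0.473 -0.105  0.745] [-3.139 -0.237 -0.169] [0.03685073 0.08833172 0.16383282]
```

step_arm(
  commands=[
    {"slide":[0,0,-0.5],"turn":0},
    {"slide":[0,0,-0.5],"turn":0},
    {"slide":[0,0,-0.5],"turn":0},
    {"slide":[0,0,-0.5],"turn":0},
    {"slide":[0,0,-0.5],"turn":0},
    {"slide":[0,0,-0.5],"turn":0},
    {"slide":[0,0,-0.5],"turn":0},
    {"slide":[0,0,-0.5],"turn":0},
  ],
)

```text
clock: 8.1
ee_pos: [0.4295, -0.1108, 0.7797]
eef_rot: [-3.135, -0.314, -0.183]
wrist_force: [0.3, -1.0, -1.2]
opening: 0.0858
gripper_force: 0.0
```

step_arm(
  commands=[
    {"slide":[0.1,0,-0.5],"turn":0},
    {"slide":[0.1,0,-0.5],"turn":0},
    {"slide":[0.1,0,-0.5],"turn":0},
    {"slide":[0.1,0,-0.5],"turn":0},
    {"slide":[0.1,0,-0.5],"turn":0},
    {"slide":[0.1,0,-0.5],"turn":0},
    {"slide":[0.1,0,-0.5],"turn":0},
    {"slide":[0.1,0,-0.5],"turn":0},
  ],
)

```text
clock: 9.1
ee_pos: [0.4108, -0.105, 0.8144]
eef_rot: [-3.138, -0.391, -0.183]
wrist_force: [0.4, 0.0, -0.7]
opening: 0.0856
gripper_force: 0.0
```

```bash
python3 -c "
from h import *
s=env.state();print(s['joints'].round(3),s['ee_pos'].round(3),s['eef_rot'].round(3),s['wrist_force'])"
```

```text
[ 1.071 -0.061 -0.792  0.798 -0.088  1.995 -1.534] [ 0.411 -0.105  0.814] [-3.138 -0.391 -0.183] [ 0.43169305  0.03078478 -0.69892237]
```

step_arm(
  commands=[
    {"slide":[0.1,0,-0.5],"turn":0},
    {"slide":[0.1,0,-0.5],"turn":0},
    {"slide":[0.1,0,-0.5],"turn":0},
    {"slide":[0.1,0,-0.5],"turn":0},
    {"slide":[0.1,0,-0.5],"turn":0},
    {"slide":[0.1,0,-0.5],"turn":0},
    {"slide":[0.1,0,-0.5],"turn":0},
    {"slide":[0.1,0,-0.5],"turn":0},
  ],
)

```text
clock: 10.1
ee_pos: [0.3822, -0.0972, 0.8478]
eef_rot: [-3.141, -0.469, -0.184]
wrist_force: [0.5, -0.1, -0.7]
opening: 0.0855
gripper_force: 0.0
```

step_arm(
  commands=[
    {"slide":[0.1,0,-0.5],"turn":0},
    {"slide":[0.1,0,-0.5],"turn":0},
    {"slide":[0.1,0,-0.5],"turn":0},
    {"slide":[0.1,0,-0.5],"turn":0},
    {"slide":[0.1,0,-0.5],"turn":0},
    {"slide":[0.1,0,-0.5],"turn":0},
    {"slide":[0.1,0,-0.5],"turn":0},
    {"slide":[0.1,0,-0.5],"turn":0},
  ],
)

```text
clock: 11.1
ee_pos: [0.3612, -0.0867, 0.8792]
eef_rot: [3.138, -0.544, -0.184]
wrist_force: [0.8, -0.1, -1.1]
opening: 0.0851
gripper_force: 0.0
```

```bash
cat > mv.py <<'E'
import sys; from h import *
# target grasp-point xyz -> slide in tool axes
s=env.state();M=R.from_euler('xyz',s['eef_rot']).as_matrix()
gp=s['ee_pos']-M[:,2]*env.hold_point_z
print(s['joints'].round(3),s['eef_rot'].round(3),s['wrist_force'].round(1),'gp',gp.round(4),'t',s['clock'])
a=list(map(float,sys.argv[1:]))
for i in range(0,len(a),3): print(a[i:i+3],(M.T@(np.array(a[i:i+3])-gp)).round(4))
E
python3 mv.py .40 .245 .2 .51 .222 .06
```

```text
[ 0.486 -0.139 -0.262  0.736 -0.054  1.995 -1.575] [ 3.138 -0.544 -0.184] [ 0.8 -0.1 -1.1] gp [ 0.3517 -0.0849  0.8952] t 11.1
[0.4, 0.245, 0.2] [-0.3707 -0.3354  0.5869]
[0.51, 0.222, 0.06] [-0.347  -0.3336  0.7649]
```

```bash
sed -i 's/gp=s.*/gp=s["ee_pos"]/; s/gp./tcp/' mv.py; sed -i "s/^tcp=/gp=/" mv.py; cat mv.py
python3 - <<'E'
from h import *
s=env.state();M=R.from_euler('xyz',s['eef_rot']).as_matrix()
for t in((.43,.20,.30),(.493,.227,.108)): print((M.T@(np.array(t)-s['ee_pos'])).round(3))
E
```

```text
import sys; from h import *
# target grasp-point xyz -> slide in tool axes
s=env.state();M=R.from_euler('xyz',s['eef_rot']).as_matrix()
tcps["ee_pos"]
print(s['joints'].round(3),s['eef_rot'].round(3),s['wrist_force'].round(1),'tcp,gp.round(4),'t',s['clock'])
a=list(map(float,sys.argv[1:]))
for i in range(0,len(a),3): print(a[i:i+3],(M.T@(np.array(a[i:i+3])-tcp).round(4))
[-0.287 -0.296  0.502]
[-0.337 -0.335  0.696]
```

step_arm(
  commands=[
    {"slide":[-0.024,-0.025,0.042],"turn":0},
    {"slide":[-0.048,-0.05,0.084],"turn":0},
    {"slide":[-0.072,-0.075,0.126],"turn":0},
    {"slide":[-0.096,-0.1,0.168],"turn":0},
    {"slide":[-0.12,-0.125,0.21],"turn":0},
    {"slide":[-0.144,-0.15,0.252],"turn":0},
    {"slide":[-0.168,-0.175,0.294],"turn":0},
    {"slide":[-0.192,-0.2,0.336],"turn":0},
  ],
)

```text
clock: 12.1
ee_pos: [0.4071, 0.1078, 0.4899]
eef_rot: [3.138, -0.544, -0.183]
wrist_force: [0.7, 0.5, -0.3]
opening: 0.0854
gripper_force: 0.0
```

```bash
cat > mv.py <<'E'
import sys; from h import *
# target TCP xyz -> slide in tool axes
s=env.state();M=R.from_euler('xyz',s['eef_rot']).as_matrix();p=s['ee_pos']
print(s['joints'].round(3),s['eef_rot'].round(3),s['wrist_force'].round(1),'tcp',p.round(4),'t',s['clock'],'z',M[:,2].round(3))
a=list(map(float,sys.argv[1:]))
for i in range(0,len(a),3): print(a[i:i+3],(M.T@(np.array(a[i:i+3])-p)).round(4))
E
python3 mv.py .493 .227 .108
```

```text
[ 0.311 -0.477 -0.566  1.873 -0.02   1.181 -2.018] [ 3.138 -0.544 -0.183] [ 0.7  0.5 -0.3] tcp [0.4071 0.1078 0.4899] t 12.1 z [ 0.509 -0.098 -0.855]
[0.493, 0.227, 0.108] [-0.1441 -0.1343  0.3587]
```

step_arm(
  commands=[
    {"slide":[-0.022,-0.02,0.052],"turn":0},
    {"slide":[-0.044,-0.04,0.104],"turn":0},
    {"slide":[-0.066,-0.06,0.156],"turn":0},
    {"slide":[-0.088,-0.08,0.208],"turn":0},
    {"slide":[-0.11,-0.1,0.26],"turn":0},
    {"slide":[-0.13,-0.12,0.312],"turn":0},
    {"slide":[-0.144,-0.134,0.355],"turn":0},
    {"slide":[-0.144,-0.134,0.359],"turn":0},
  ],
)

```text
clock: 13.1
ee_pos: [0.4559, 0.1796, 0.1783]
eef_rot: [-3.118, -0.52, -0.171]
wrist_force: [0.2, 0.7, -0.4]
opening: 0.0853
gripper_force: 0.0
```

```bash
python3 mv.py .554 .216 .005; python3 -c "
from h import *
c=cap('wrist','w1.png')"
```

```text
[ 0.673 -0.015 -1.364  2.277  0.665  0.601 -2.935] [-3.118 -0.52  -0.171] [ 0.2  0.7 -0.4] tcp [0.4559 0.1796 0.1783] t 13.1 z [ 0.493 -0.061 -0.868]
[0.554, 0.216, 0.005] [-0.0076 -0.048   0.1966]
```

View pics/w1.png

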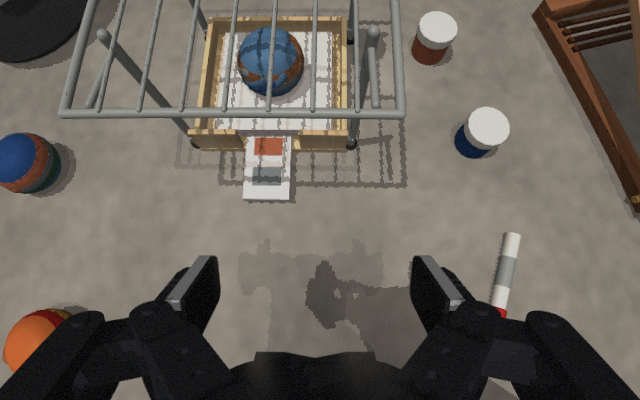

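The wrist view shows the strip's end at about (243–292, 200), clear of the shelf and in line. Joints 3 and 7 are near their limits, so I take the half-turn grasp.

step_arm(
  commands=[
    {"slide":[0,0,0],"turn":-10.5},
    {"slide":[0,0,0],"turn":-21},
    {"slide":[0,0,0],"turn":-31.5},
    {"slide":[0,0,0],"turn":-42},
    {"slide":[0,0,0],"turn":-52.5},
    {"slide":[0,0,0],"turn":-63},
    {"slide":[0,-0.02,0],"turn":-73.5},
    {"slide":[0,-0.04,0],"turn":-84},
  ],
)

```text
clock: 14.15
ee_pos: [0.4635, 0.2213, 0.1818]
eef_rot: [2.62, -0.07, 1.327]
wrist_force: [-0.9, 0.7, 0.1]
opening: 0.0856
gripper_force: 0.0
```

```bash
python3 mv.py .493 .227 .108
```

```text
[ 0.48   0.136 -1.333  2.217  0.865  0.762 -1.701] [ 2.62  -0.07   1.327] [-0.9  0.7  0.1] tcp [0.4635 0.2213 0.1818] t 14.15 z [ 0.498 -0.061 -0.865]
[0.493, 0.227, 0.108] [ 0.0075 -0.0135  0.0781]
```

step_arm(
  commands=[
    {"slide":[0,0,0],"turn":-10.5},
    {"slide":[0,0,0],"turn":-21},
    {"slide":[0,0,0],"turn":-31.5},
    {"slide":[0,0,0],"turn":-42},
    {"slide":[0,0,0.01],"turn":-52.5},
    {"slide":[0,0,0.03],"turn":-63},
    {"slide":[0.004,-0.007,0.05],"turn":-73.5},
    {"slide":[0.008,-0.013,0.078],"turn":-84},
  ],
)

```text
clock: 15.15
ee_pos: [0.4939, 0.2277, 0.1079]
eef_rot: [3.0, 0.509, 2.737]
wrist_force: [0.2, 0.5, 0.8]
opening: 0.0853
gripper_force: 0.0
```

```bash
python3 - <<'E'
from h import *
c=load('w1.png')
# strip end, top corners in w1 at z .018, and lip-side edges
for p in((243,193),(290.5,194.5),(247,137),(292,137)): print(onz(c,*p,.018).round(4))
print('end bottom',onz(c,243,200,.008).round(4),onz(c,291,201.5,.008).round(4))
E
python3 mv.py .493 .227 .108 .554 .216 .005
```

```text
[0.5453 0.2425 0.018 ]
[0.5357 0.1946 0.018 ]
[0.6064 0.2317 0.018 ]
[0.5981 0.1841 0.018 ]
end bottom [0.5408 0.2453 0.008 ] [0.5309 0.1957 0.008 ]
[ 0.295  0.432 -1.223  2.231  1.258  0.879 -0.557] [3.    0.509 2.737] [0.2 0.5 0.8] tcp [0.4939 0.2277 0.1079] t 15.15 z [ 0.499 -0.06  -0.865]
[0.493, 0.227, 0.108] [ 0.0004 -0.001  -0.0005]
[0.554, 0.216, 0.005] [-0.0022 -0.004   0.1197]
```

Run:
```python
from h import *
s=env.state();M=R.from_euler('xyz',s['eef_rot']).as_matrix()
y=M.T@np.array([.182,.983,0]); print('turn',np.degrees(np.arctan2(-y[0],y[1])),y.round(3), M.round(3).tolist())
for t in((.545,.217,.026),(.557,.215,.005)): print((M.T@(np.array(t)-s['ee_pos'])).round(4))
```

```text
turn -11.060716246205054 [0.192 0.981 0.032] [[-0.803, 0.326, 0.499], [0.344, 0.937, -0.06], [-0.487, 0.123, -0.865]]
[-0.0048 -0.0035  0.097 ]
[-0.0049 -0.004   0.1212]
```

step_arm(
  commands=[
    {"slide":[-0.003,-0.002,0.02],"turn":-6},
    {"slide":[-0.005,-0.004,0.045],"turn":-11},
    {"slide":[-0.005,-0.004,0.07],"turn":-11},
    {"slide":[-0.005,-0.004,0.09],"turn":-11},
    {"slide":[-0.005,-0.004,0.105],"turn":-11},
    {"slide":[-0.005,-0.004,0.115],"turn":-11},
    {"slide":[-0.005,-0.004,0.121],"turn":-11},
    {"slide":[-0.005,-0.004,0.121],"turn":-11},
  ],
)

```text
clock: 16.15
ee_pos: [0.5553, 0.2138, 0.0041]
eef_rot: [3.108, 0.522, 2.951]
wrist_force: [0.2, 0.2, -0.9]
opening: 0.0855
gripper_force: 0.0
```

```bash
python3 mv.py .557 .215 .005; python3 -c "
from h import *
c=cap('wrist','w2.png')"
```

```text
[ 0.189  0.7   -1.014  2.185  1.601  0.895 -0.531] [3.108 0.522 2.951] [ 0.2  0.2 -0.9] tcp [0.5553 0.2138 0.0041] t 16.15 z [ 0.496 -0.061 -0.866]
[0.557, 0.215, 0.005] [-0.0017  0.0015  0.    ]
```

View pics/w2.png

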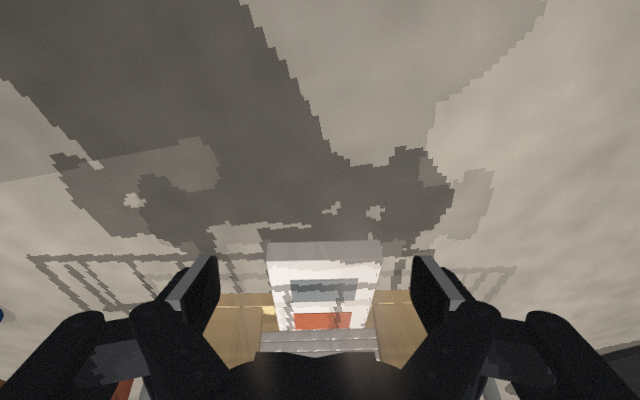

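The strip sits between the open fingers, with its end spanning columns 267–382 at rows 242–262, nearly centred on the pads. I close the gripper.

step_arm(
  claw=1,
  commands=[
    {"slide":[0,0,0]},
    {"slide":[0,0,0]},
    {"slide":[0,0,0]},
    {"slide":[0,0,0]},
    {"slide":[0,0,0]},
    {"slide":[0,0,0]},
    {"slide":[0,0,0]},
    {"slide":[0,0,0]},
  ],
)

```text
invalid input at $.commands[0]: expected keys slide, turn
```

Run:
```python
from h import *
s=env.state();M=R.from_euler('xyz',s['eef_rot']).as_matrix()
print(s['ee_pos'].round(4),s['wrist_force'],s['torque'].round(2),s['gripper_force'],s['opening'])
ax=np.array([.983,-.182,0]); print('rack x in tool',(M.T@ax).round(4),'up in tool',(M.T@[0,0,1]).round(4))
```

```text
[0.5552 0.2139 0.0044] [-0.44233694 -0.36712141 -0.44145536] [0.04 0.52 0.02] 0.0 0.08555130980476455
rack x in tool [-0.8665 -0.01    0.4986] up in tool [-0.4988  0.0296 -0.8662]
```

step_arm(
  claw=1,
  commands=[
    {"slide":[0,0,0],"turn":0},
    {"slide":[0,0,0],"turn":0},
    {"slide":[0,0,0],"turn":0},
    {"slide":[0,0,0],"turn":0},
    {"slide":[0,0,0],"turn":0},
    {"slide":[0,0,0],"turn":0},
    {"slide":[0,0,0],"turn":0},
    {"slide":[0,0,0],"turn":0},
  ],
)

```text
clock: 17.2
ee_pos: [0.555, 0.2151, 0.0049]
eef_rot: [3.106, 0.523, 2.953]
wrist_force: [-3.5, 1.4, 6.2]
opening: 0.0468
gripper_force: 61.9
```

```bash
python3 mv.py
```

```text
[ 0.189  0.699 -1.016  2.186  1.601  0.895 -0.531] [3.106 0.523 2.953] [-3.5  1.4  6.2] tcp [0.555  0.2151 0.0049] t 17.2 z [ 0.497 -0.059 -0.866]
```

```bash
cat > fk.py <<'E'
from h import *
from scipy.optimize import least_squares
D=[([1.042,.399,.045,1.538,-.019,1.207,-.051],[.271,-.590,.230],[-3.14,0,.43]),
([.234,-.495,-.151,2.324,-.074,1.321,-1.64],[.206,-.039,.257],[3.14,.013,-.189]),
([.009,.098,.107,1.075,-.015,1.971,-1.644],[.484,-.091,.624],[-3.139,.003,-.183]),
([-.596,.091,.807,1.008,-.078,1.995,-1.582],[.477,-.089,.67],[-3.138,-.074,-.183]),
([-.673,-.031,.75,1.534,.025,1.558,-1.675],[.491,-.09,.47],[-3.138,-.072,-.182]),
([-.716,.064,.959,.871,-.078,1.996,-1.543],[.473,-.105,.745],[-3.139,-.237,-.169]),
([1.071,-.061,-.792,.798,-.088,1.995,-1.534],[.411,-.105,.814],[-3.138,-.391,-.183]),
([.486,-.139,-.262,.736,-.054,1.995,-1.575],[.3612,-.0867,.8792],[3.138,-.544,-.184]),
([.311,-.477,-.566,1.873,-.02,1.181,-2.018],[.4071,.1078,.4899],[3.138,-.544,-.183]),
([.673,-.015,-1.364,2.277,.665,.601,-2.935],[.4559,.1796,.1783],[-3.118,-.52,-.171]),
([.48,.136,-1.333,2.217,.865,.762,-1.701],[.4635,.2213,.1818],[2.62,-.07,1.327]),
([.295,.432,-1.223,2.231,1.258,.879,-.557],[.4939,.2277,.1079],[3.0,.509,2.737]),
([.189,.699,-1.016,2.185,1.601,.895,-.531],[.555,.2151,.0049],[3.106,.523,2.953])]
z=lambda a:R.from_euler('z',a); y=lambda a:R.from_euler('y',a)
def fk(q,P,S):
    # P: link vectors after joints (x,z offsets), c0,c7
    L=P[:12].reshape(6,2); T=z(S[0]*q[0]+P[12]); p=np.array([0,0,L[0,1]])
    for i,(ax,j) in enumerate([(y,1),(z,2),(y,3),(z,4),(y,5)],1):
        T=T*ax(S[j]*q[j]); p=p+T.apply([L[i,0],0,L[i,1]])
    T=T*z(S[6]*q[6]+P[13]); return p,T
def res(P,S):
    r=[]
    for q,p,e in D:
        a,T=fk(q,P,S); r+=list(a-p)+list(.3*(T.inv()*R.from_euler('xyz',e)).as_rotvec())
    return np.array(r)
if __name__=='__main__':
    import itertools
    best=None
    for s3,s5,s7 in itertools.product((1,-1),repeat=3):
      for s1 in (1,-1):
       S=np.array([s1,1,s3,1,s5,1,s7])
       for c in (0,1.57,3.14,-1.57):
        x0=np.array([0,.3,0,.1,0,.3,0,.1,0,.3,0,.3,0,c])
        f=least_squares(res,x0,args=(S,),max_nfev=60)
        if best is None or f.cost<best[0]: best=(f.cost,S,f.x)
    print(best[0],best[1],best[2].round(4)); np.savez('fk.npz',S=best[1],P=best[2])
    print(abs(res(best[2],best[1])).reshape(-1,6).max(0).round(4))
E
timeout 500 python3 fk.py
```

```text
0.0013235887959621691 [-1  1 -1  1 -1  1 -1] [ 0.0000e+00  2.3550e-01  4.1000e-03  8.2606e+00  9.0000e-04 -7.7340e+00
  1.1000e-03  4.7374e+00 -5.6000e-03 -4.2579e+00  2.0000e-04  3.2390e-01
 -7.8400e-02  1.4980e+00]
[0.0112 0.0238 0.0086 0.0122 0.0118 0.0018]
```

```bash
cat > ik.py <<'E'
from fk import *
S=np.array([-1,1,-1,1,-1,1,-1])
lo=np.array([-2.82,-.49,-1.37,0,-1.36,.23,-2.94]);hi=np.array([2.82,2.23,1.46,2.46,4.5,2,2.94])
def fk2(q,P):
    # P: c1,c7,base z, upper(x,y,z), fore(x,y,z), tool(x,y,z)
    a=z(-q[0]+P[0])*y(q[1])*z(-q[2]);b=a*y(q[3])*z(-q[4]);c=b*y(q[5])
    e=z(-q[0]+P[0])
    return e.apply([0,P[12],P[2]])+(e*y(q[1])).apply([0,0,P[5]])+a.apply([P[3],P[4],0])+(a*y(q[3])).apply([0,0,P[8]])+b.apply([P[6],P[7],0])+c.apply(P[9:12]),c*z(-q[6]+P[1])
def res2(P):
    r=[]
    for q,p,e in D:
        a,T=fk2(q,P); r+=list(a-p)+list(.3*(T.inv()*R.from_euler('xyz',e)).as_rotvec())
    return np.array(r)
f=least_squares(res2,[0,1.57,.2355,0,0,.527,0,0,.48,0,0,.324,0],x_scale=.01);P=f.x
def ik(q0,p,T,n=40):
    # start from current joints; smallest joint change within limits
    g=lambda q:(lambda a:np.r_[(a[0]-p)*20,(a[1].inv()*T).as_rotvec()*6,(q-q0)*.01])(fk2(q,P))
    s=least_squares(g,np.clip(q0,lo+.01,hi-.01),bounds=(lo,hi));a=fk2(s.x,P)
    return s.x,np.linalg.norm(a[0]-p),(a[1].inv()*T).magnitude()
if __name__=='__main__':
    print(f.cost,P.round(4));print(abs(f.fun).reshape(-1,6).max(0).round(4))
    q=np.array(D[-1][0]);p,T=fk2(q,P)
    for d in np.arange(0,.19,.03):
        q,e,a=ik(q,p-d*np.array([.983,-.182,0]),T);print(round(d,2),q.round(2),round(e,4),round(a,4))
E
python3 ik.py
```

```text
1.7466966912652182e-06 [ 1.0000e-04  1.5708e+00  2.5590e-01 -1.0000e-04 -3.0600e-02  5.2270e-01
  3.0000e-04  5.3192e+00  4.7690e-01 -2.0000e-04 -5.3195e+00  3.3690e-01
 -1.1800e-02]
[0.0004 0.0006 0.0005 0.0002 0.0003 0.0004]
0.0 [ 0.19  0.7  -1.02  2.18  1.6   0.9  -0.53] 0.0 0.0
0.03 [ 0.17  0.68 -1.04  2.23  1.6   0.91 -0.6 ] 0.0 0.0
0.06 [ 0.14  0.67 -1.06  2.28  1.6   0.93 -0.66] 0.0 0.0
0.09 [ 0.11  0.65 -1.08  2.32  1.59  0.96 -0.73] 0.0 0.0
0.12 [ 0.07  0.64 -1.11  2.36  1.57  0.98 -0.8 ] 0.0 0.0
0.15 [ 0.02  0.63 -1.13  2.4   1.55  1.01 -0.86] 0.0 0.0
0.18 [-0.03  0.63 -1.16  2.43  1.52  1.04 -0.93] 0.0 0.0
```

step_arm(
  commands=[
    {"slide":[0.0026,0,-0.0015],"turn":0},
    {"slide":[0.006,0,-0.0035],"turn":0},
    {"slide":[0.0104,0,-0.006],"turn":0},
    {"slide":[0.02,0,-0.0115],"turn":0},
    {"slide":[0.042,0.0005,-0.024],"turn":0},
    {"slide":[0.077,0.001,-0.0443],"turn":0},
    {"slide":[0.108,0.001,-0.0623],"turn":0},
    {"slide":[0.126,0.001,-0.073],"turn":0},
  ],
)

```text
clock: 18.2
ee_pos: [0.4096, 0.2391, 0.0039]
eef_rot: [3.109, 0.52, 2.953]
wrist_force: [-0.7, 0.8, -2.5]
opening: 0.0464
gripper_force: 65.0
```

```bash
python3 mv.py
python3 - <<'E'
from h import *
print(env.state()['opening'],env.state()['gripper_force'])
c=cap('scene','s2.png');d=cap('wrist','w3.png')
a=cv2.resize(c['color'][190:310,270:430],None,fx=3,fy=3,interpolation=cv2.INTER_CUBIC)
b=cv2.resize(d['color'],(480,300))
b=np.vstack([b,np.zeros((60,480,3),np.uint8)])[:360,:320]
b=cv2.resize(d['color'],(320,200));b=np.vstack([b,np.zeros((160,320,3),np.uint8)])
cv2.imwrite('pics/m1.png',np.hstack([a,b]))
E
```

```text
[ 0.03   0.633 -1.129  2.398  1.549  1.007 -0.854] [3.109 0.52  2.953] [-0.7  0.8 -2.5] tcp [0.4096 0.2391 0.0039] t 18.2 z [ 0.494 -0.061 -0.868]
0.046377147067013735 64.96721326955594
```

View pics/m1.png

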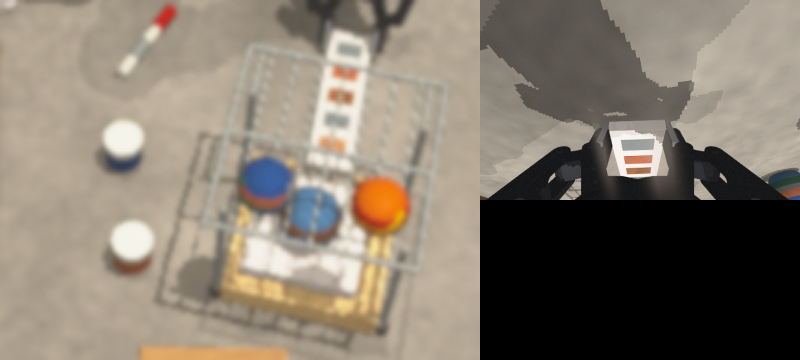

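Run:
```python
from h import *
c=load('s2.png')
for p in((328,31),(369,35),(309,165),(348,170)): print(p,onz(c,270+p[0]/3-.33,190+p[1]/3-.33,.018).round(4))
d=load('w3.png')
for p in((609,121),(666,121),(613,133),(665,132)): print(onz(d,(p[0]-480)*2,p[1]*2,.013).round(3))
# tile stack upper back edge corners (tile3 top at .026 if down)
for p in((243,270),(357,293)): print('tile back',onz(c,270+p[0]/3-.33,190+p[1]/3-.33,.026).round(4))
```

```text
(328, 31) [0.3905 0.216  0.018 ]
(369, 35) [0.3931 0.2636 0.018 ]
(309, 165) [0.575  0.1939 0.018 ]
(348, 170) [0.5785 0.2361 0.018 ]
[0.376 0.222 0.013]
[0.385 0.267 0.013]
[0.393 0.22  0.013]
[0.401 0.265 0.013]
tile back [0.7112 0.1255 0.026 ]
tile back [0.729  0.2418 0.026 ]
```

The strip is out, with its far end at rack x of about -0.02. The stack stands square with the egg upright. Next I plan the carry: rotate the strip's yaw to the panel, touch the far end to the slope, then lower the held end so the strip pivots in the pads.

```bash
cat > plan.py <<'E'
from ik import *
s=env.state();M0=R.from_euler('xyz',s['eef_rot']);p0=s['ee_pos'];q0=s['joints']
PO=np.array([.473,-.250,.034]);PR=R.from_euler('zy',[.11,0])*R.from_euler('y',-np.radians(25))
sx0=np.array([.983,-.183,0]);piv=np.array([.392,.241,.013])+.018*sx0
if __name__=='__main__':
    off=M0.inv().apply(piv-p0);sx=M0.inv().apply(sx0);sy=M0.inv().apply([.183,.983,0])
    np.savez('grip.npz',off=off,sx=sx,sy=sy);print('off',off.round(4))
    for th in(-18,-15,-12,12,15,18):
        M=M0*R.from_rotvec([0,0,np.radians(th)]);X=M.apply(sx);Y=M.apply(sy)
        print(th,'yaw',np.degrees(np.arctan2(X[1],X[0])).round(1),'elev',np.degrees(np.arcsin(X[2])).round(1),'roll',np.degrees(np.arcsin(Y@PR.apply([0,0,1]))).round(1))
E
python3 plan.py
```

```text
off [-0.0055 -0.0016 -0.0076]
-18 yaw 5.1 elev -0.7 roll -8.5
-15 yaw 2.5 elev -0.4 roll -8.3
-12 yaw -0.1 elev -0.2 roll -8.1
12 yaw -20.9 elev -0.9 roll -5.7
15 yaw -23.5 elev -1.3 roll -5.4
18 yaw -26.1 elev -1.8 roll -5.0
```

step_arm(
  commands=[
    {"slide":[-0.006,0,-0.01],"turn":0},
    {"slide":[-0.012,0,-0.025],"turn":0},
    {"slide":[-0.02,0.001,-0.04],"turn":0},
    {"slide":[-0.028,0.002,-0.055],"turn":0},
    {"slide":[-0.028,0.012,-0.06],"turn":0},
    {"slide":[-0.028,0.012,-0.06],"turn":0},
    {"slide":[-0.028,0.012,-0.06],"turn":0},
    {"slide":[-0.028,0.012,-0.06],"turn":0},
  ],
)

```text
clock: 19.3
ee_pos: [0.4076, 0.2501, 0.07]
eef_rot: [3.109, 0.52, 2.952]
wrist_force: [0.1, -0.3, -1.9]
opening: 0.0462
gripper_force: 65.1
```

```bash
cat > place.py <<'E'
from plan import *
g=np.load('grip.npz');off,sx,sy=g['off'],g['sx'],g['sy']
TH=-19
def stages(M,th,PO=PO,PR=PR,yoff=0):
    Mt=M*R.from_rotvec([0,0,np.radians(th)]);X=Mt.apply(sx);Y=Mt.apply(sy)
    F=PO+PR.apply([.187,yoff,.003]) # far end underside target when touching
    # underside far-end centre from pivot
    n=np.cross(X,Y);far=.167*X-.005*n
    B=F-far-Mt.apply(off);A=B+[0,0,.05]
    # home: pivot at panel (.020,.0,.005+.003)
    C=PO+PR.apply([.020,yoff,.008])-Mt.apply(off)
    return Mt,A,B,C
if __name__=='__main__':
    Mt,A,B,C=stages(M0,TH)
    W=[((.40,.06,.10),0),((.37,-.12,.22),TH/2),(A,TH),(B,TH),((B+C)/2,TH),(C,TH)]
    q=q0
    print(q0.round(3))
    for p,th in W:
        T=M0*R.from_rotvec([0,0,np.radians(th)]);q,e,a=ik(q,np.array(p),T)
        print(np.round(p,4),th,q.round(2),round(e,4),round(a,4),'slide',M0.inv().apply(np.array(p)-p0).round(3))
E
python3 place.py
```

```text
[ 0.135  0.47  -1.261  2.354  1.319  0.963 -0.66 ]
[0.4  0.06 0.1 ] 0 [ 0.95 -0.06 -1.37  2.46  0.57  0.37  0.45] 0.0205 0.0765 slide [-0.04  -0.188 -0.018]
[ 0.37 -0.12  0.22] -9.5 [ 0.28 -0.38 -0.01  2.45 -0.15  0.56  1.93] 0.0 0.0 slide [-0.103 -0.367 -0.126]
[ 0.4729 -0.2472  0.1631] -19 [ 0.48  0.05  0.04  2.26 -0.54  0.39  2.7 ] 0.0 0.0 slide [-0.183 -0.476 -0.018]
[ 0.4729 -0.2472  0.1131] -19 [ 0.58  0.14 -0.06  2.31 -0.75  0.28  2.93] 0.0 0.0 slide [-0.158 -0.477  0.025]
[ 0.4797 -0.2477  0.0767] -19 [ 0.67  0.23 -0.17  2.29 -0.75  0.23  2.94] 0.0046 0.0291 slide [-0.146 -0.478  0.06 ]
[ 0.4865 -0.2482  0.0402] -19 [ 0.63  0.31 -0.13  2.26 -0.75  0.23  2.94] 0.0116 0.0756 slide [-0.134 -0.478  0.095]
```

```bash
cat > sim.py <<'E'
from place import *
def global_(p,T,n=60):
    rng=np.random.default_rng(0);out=[]
    for _ in range(n):
        q,e,a=ik(rng.uniform(lo,hi),p,T)
        if e<.001 and a<.005: out.append((min((q-lo).min(),(hi-q).min()),q))
    return sorted(out,key=lambda t:-t[0])[:6]
def dls(q,path,n=25):
    # path: list of (p,T); local stepwise IK
    p,T=fk2(q,P);rep=[]
    for pt,Tt in path:
        dr=(T.inv()*Tt).as_rotvec()
        for k in range(1,n+1):
            q,e,a=ik(q,p+(pt-p)*k/n,T*R.from_rotvec(dr*k/n))
        rep.append((q.round(2),round(e,4),round(a,3)));p,T=pt,Tt
    return rep
if __name__=='__main__':
    Mt,A,B,C=stages(M0,TH)
    for m,q in global_(C,Mt): print('C',round(m,2),q.round(2))
    for m,q in global_(B,Mt): print('B',round(m,2),q.round(2))
    rt=lambda th:M0*R.from_rotvec([0,0,np.radians(th)])
    for name,W in dict(low=[((.45,.06,.10),0),((.47,-.10,.16),-10)],mid=[((.43,.06,.10),0),((.45,-.1,.3),-10)],).items():
        for r in dls(q0,[(np.array(p),rt(t)) for p,t in W]+[(A,Mt),(B,Mt),(C,Mt)],10): print(name,*r)
E
timeout 400 python3 sim.py
```

```text
C 0.09 [ 1.48  0.57 -1.15  2.31  1.42  0.32  0.92]
C 0.02 [-0.5   1.08  1.44  2.35  4.44  1.24 -2.6 ]
C 0.0 [-0.47  0.85  1.29  2.35  4.5   0.98 -2.55]
C 0.0 [ 1.61  0.77 -1.37  2.3   1.51  0.55  0.92]
C 0.0 [ 1.39  0.5  -1.03  2.31  1.37  0.23  0.95]
C 0.0 [ 1.61  0.77 -1.37  2.3   1.51  0.55  0.92]
B 0.01 [ 1.09  0.18 -0.61  2.29 -0.4   0.24  2.61]
B 0.0 [ 1.71  0.43 -1.37  2.28  0.81  0.35  1.49]
B 0.0 [ 1.71  0.43 -1.37  2.28  0.81  0.35  1.49]
B 0.0 [-0.36  0.25  1.    2.32 -1.2   0.46 -2.94]
B 0.0 [-0.36  0.25  1.    2.32 -1.2   0.46 -2.94]
B 0.0 [-0.36  0.25  1.    2.32 -1.2   0.46 -2.94]
low [ 0.91  0.14 -1.37  2.46  1.15  0.44 -0.05] 0.0017 0.006
low [ 0.77 -0.07 -0.62  2.38 -0.16  0.3   1.84] 0.0 0.0
low [ 0.92  0.06 -0.4   2.25 -0.47  0.38  2.64] 0.0 0.0
low [ 0.94  0.16 -0.44  2.3  -0.53  0.25  2.72] 0.0 0.0
low [ 0.63  0.31 -0.13  2.26 -0.75  0.23  2.94] 0.0116 0.076
mid [ 0.92  0.07 -1.37  2.46  0.96  0.41  0.11] 0.0093 0.035
mid [ 1.32 -0.45 -0.84  2.21 -0.68  0.83  2.37] 0.0 0.0
mid [ 1.38  0.1  -0.88  2.24 -0.33  0.37  2.51] 0.0 0.0
mid [ 1.18  0.19 -0.71  2.29 -0.3   0.23  2.51] 0.0 0.0
mid [ 0.63  0.31 -0.13  2.26 -0.75  0.23  2.94] 0.0116 0.076
```

```bash
cat > sl.py <<'E'
import sys;from h import *
s=env.state();M=R.from_euler('xyz',s['eef_rot'])
for a in sys.argv[1:]:
    t=np.array(eval(a));print(t.round(4),M.inv().apply(t-s['ee_pos']).round(3).tolist())
E
python3 sl.py .40,.19,.08 .398,.14,.085 .405,.10,.095 .43,.06,.11 .45,.02,.13 .46,-.02,.15 .465,-.06,.17 .47,-.10,.19
```

```text
[0.4  0.19 0.08] [-0.008, -0.06, -0.009]
[0.398 0.14  0.085] [-0.017, -0.11, -0.011]
[0.405 0.1   0.095] [-0.035, -0.148, -0.014]
[0.43 0.06 0.11] [-0.07, -0.182, -0.012]
[0.45 0.02 0.13] [-0.104, -0.218, -0.017]
[ 0.46 -0.02  0.15] [-0.129, -0.255, -0.027]
[ 0.465 -0.06   0.17 ] [-0.149, -0.293, -0.039]
[ 0.47 -0.1   0.19] [-0.17, -0.331, -0.052]
```

step_arm(
  commands=[
    {"slide":[-0.008,-0.06,-0.009],"turn":0},
    {"slide":[-0.017,-0.11,-0.011],"turn":0},
    {"slide":[-0.035,-0.148,-0.014],"turn":0},
    {"slide":[-0.07,-0.182,-0.012],"turn":0},
    {"slide":[-0.104,-0.218,-0.017],"turn":-4},
    {"slide":[-0.129,-0.255,-0.027],"turn":-8},
    {"slide":[-0.149,-0.293,-0.039],"turn":-12},
    {"slide":[-0.17,-0.331,-0.052],"turn":-16},
  ],
)

```text
clock: 20.3
ee_pos: [0.4497, -0.0152, 0.1419]
eef_rot: [-3.057, 0.49, -3.106]
wrist_force: [0.4, 0.1, -2.5]
opening: 0.046
gripper_force: 67.8
```

```bash
python3 mv.py .473 -.2472 .1631; python3 -c "
from h import *
c=cap('top','t3.png');print(env.state()['opening'])
cv2.imwrite('pics/t3c.png',cv2.resize(c['color'][95:225,210:440],None,fx=3.45,fy=3.45,interpolation=cv2.INTER_CUBIC))"
```

```text
[ 0.737 -0.101 -0.853  2.434  0.184  0.299  1.291] [-3.057  0.49  -3.106] [ 0.4  0.1 -2.5] tcp [ 0.4497 -0.0152  0.1419] t 20.3 z [ 0.472 -0.068 -0.879]
[0.473, -0.2472, 0.1631] [-0.0233 -0.2329  0.0082]
0.04641903823890622
```

View pics/t3c.png

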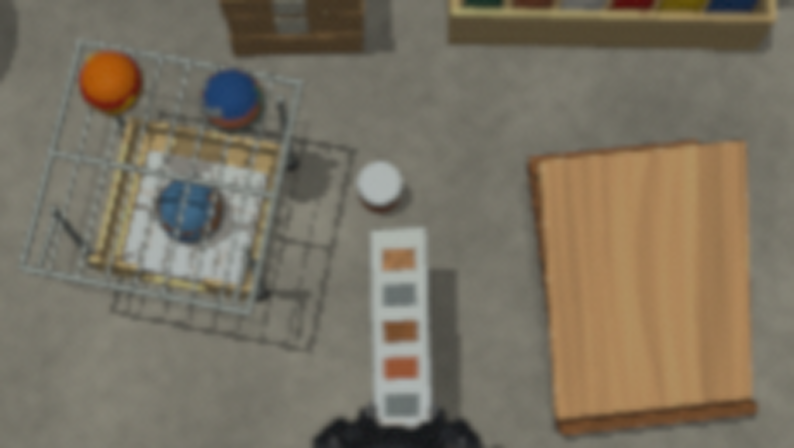

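The top view shows the stack and egg standing square, and the strip level in the gripper with its far end at about (398,230). I compare that with the model, then go over the panel.

Run:
```python
from place import *
c=load('t3.png')
X=M0.apply(sx);Y=M0.apply(sy);n=np.cross(X,Y);pv=p0+M0.apply(off)
print('yaw',np.degrees(np.arctan2(X[1],X[0])).round(1),'elev',np.degrees(np.arcsin(X[2])).round(1),'roll',np.degrees(np.arcsin(Y[2])).round(1))
for sgn in(1,-1): print((( proj(c,pv+.167*X+.005*n+sgn*.024*Y)-[210,95])*3.45).round(0))
for th in(-2,-4,-6,-8):
    Mt,A,B,C=stages(M0,th);x=Mt.apply(sx);print(th,np.degrees(np.arctan2(x[1],x[0])).round(1),np.degrees(np.arcsin(Mt.apply(sy)@PR.apply([0,0,1]))).round(1),A.round(4),M0.inv().apply(A-p0).round(3))
```

```text
yaw -1.4 elev -1.4 roll -6.0
[385. 217.]
[439. 217.]
-2 0.4 -8.7 [ 0.4721 -0.2313  0.1656] [-0.023 -0.214  0.006]
-4 2.1 -8.8 [ 0.4722 -0.2365  0.1661] [-0.023 -0.219  0.006]
-6 3.8 -8.9 [ 0.4724 -0.2416  0.1666] [-0.023 -0.224  0.006]
-8 5.5 -9.0 [ 0.4728 -0.2467  0.1673] [-0.024 -0.229  0.006]
```

step_arm(
  commands=[
    {"slide":[-0.006,-0.03,-0.03],"turn":0},
    {"slide":[-0.014,-0.065,-0.03],"turn":-3},
    {"slide":[-0.02,-0.1,-0.03],"turn":-6},
    {"slide":[-0.023,-0.14,-0.02],"turn":-9},
    {"slide":[-0.024,-0.18,-0.01],"turn":-9},
    {"slide":[-0.024,-0.21,0],"turn":-9},
    {"slide":[-0.024,-0.23,0.006],"turn":-9},
    {"slide":[-0.024,-0.23,0.006],"turn":-9},
  ],
)

```text
clock: 21.35
ee_pos: [0.4725, -0.2436, 0.1638]
eef_rot: [-2.98, 0.471, -2.937]
wrist_force: [-0.3, 0.7, -2.2]
opening: 0.0465
gripper_force: 68.0
```

step_arm(
  commands=[
    {"slide":[0,0,0],"turn":0},
    {"slide":[0,0,0],"turn":0},
    {"slide":[0,0,0],"turn":0},
    {"slide":[0,0,0],"turn":0},
    {"slide":[0,0,0],"turn":0},
    {"slide":[0,0,0],"turn":0},
    {"slide":[0,0,0],"turn":0},
    {"slide":[0,0,0],"turn":0},
  ],
)

```text
clock: 22.35
ee_pos: [0.4735, -0.2431, 0.1653]
eef_rot: [-2.977, 0.474, -2.934]
wrist_force: [0.9, 0.0, -1.5]
opening: 0.0465
gripper_force: 67.9
```

```bash
python3 mv.py
python3 - <<'E'
from place import *
c=cap('top','t4.png');d=cap('wrist','w4.png')
X=M0.apply(sx);Y=M0.apply(sy);n=np.cross(X,Y);pv=p0+M0.apply(off)
print('yaw',np.degrees(np.arctan2(X[1],X[0])).round(1),'elev',np.degrees(np.arcsin(X[2])).round(1),'roll',np.degrees(np.arcsin(Y@PR.apply([0,0,1]))).round(1))
a=c['color'][130:220,345:445];f=4.44
for sgn in(1,-1): print(((proj(c,pv+.167*X+.005*n+sgn*.024*Y)-[345,130])*f).round(0))
a=cv2.resize(a,(444,400),interpolation=cv2.INTER_CUBIC);b=cv2.resize(d['color'],(350,219));b=np.vstack([b,np.zeros((181,350,3),np.uint8)])
cv2.imwrite('pics/m4.png',np.hstack([a,b]))
E
```

```text
[ 0.652  0.05  -0.154  2.247 -0.42   0.405  2.589] [-2.977  0.474 -2.934] [ 0.9  0.  -1.5] tcp [ 0.4735 -0.2431  0.1653] t 22.35 z [ 0.474 -0.067 -0.878]
yaw 6.4 elev -2.1 roll -8.8
[194.  94.]
[265.  84.]
```

View pics/m4.png

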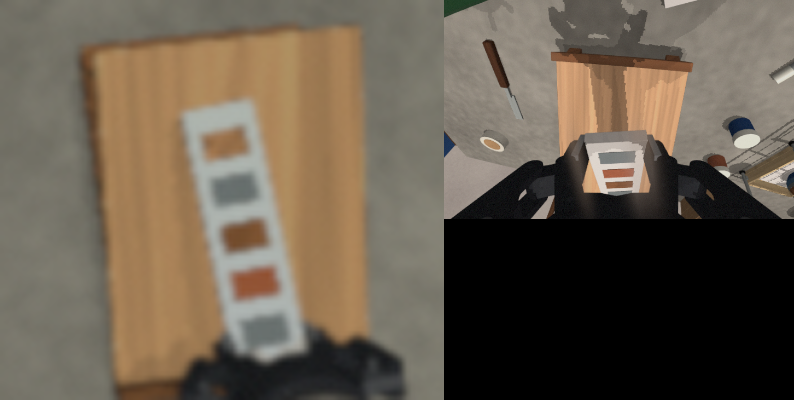

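The top view shows the strip's far corners at about (182,117) and (250,100) in the crop, lower and further to the left than the model says. The strip has probably sagged in the pads, so I fit that numerically.

```bash
cat > fit.py <<'E'
from place import *
c=load('t4.png');w=load('w4.png')
g2=lambda x,y:np.array([345+x/4.44-.4,130+y/4.44-.4])
FL,FR,LE,RE=g2(182,117),g2(250,100),g2(230,330),g2(300,322)
ws=640/350
NL,NR=np.array([583-444,137])*ws,np.array([648-444,132])*ws
def pose(v):
    Q=R.from_rotvec(v[1]*M0.apply([0,0,1]))*R.from_rotvec(v[0]*M0.apply(sy));X=Q.apply(M0.apply(sx));Y=Q.apply(M0.apply(sy))
    return p0+M0.apply(off)+v[2]*X,X,Y,np.cross(X,Y)
def r(v):
    pv,X,Y,n=pose(v);k=lambda a,b,cc=c,t=.005:proj(cc,pv+a*X+b*Y+t*n)
    fl,fr,nl,nr=k(.167,.024),k(.167,-.024),k(-.018,.024),k(-.018,-.024)
    ln=lambda p,a,b:np.cross((b-a)/np.linalg.norm(b-a),p-a)
    wl,wr=[k(-.018,b,w) for b in(-.024,.024)]
    o=[*(fl-FL),*(fr-FR),ln(LE,fl,nl),ln(RE,fr,nr)]
    return np.array(o+list(np.r_[v[1]*20,v[2]*100]))
if __name__=='__main__':
    f=least_squares(r,[0,0,0]);v=f.x;print(v.round(4),f.fun.round(2))
    pv,X,Y,n=pose(v);print('X yaw',np.degrees(np.arctan2(X[1],X[0])).round(1),'elev',np.degrees(np.arcsin(X[2])).round(1))
    for t in(.005,-.005):
        print([proj(w,pv-.018*X+b*Y+t*n).round(0).tolist() for b in(.024,-.024)])
    print('seen near end top/bottom? px',NL.round(0),NR.round(0))
    e=[proj(c,PO+PR.apply(p)) for p in((.244,.095,0),(.244,-.095,0),(0,.095,.016),(0,-.095,.016))]
    print('panel pred in crop',[((q-[345,130])*4.44).round(0).tolist() for q in e])
E
python3 fit.py
```

```text
[ 0.1949 -0.0658  0.0022] [ 0.15 -0.29  0.35  0.25 -0.18  0.91 -1.32  0.22]
X yaw 7.3 elev -13.5
[[369.0, 272.0], [254.0, 281.0]]
[[366.0, 250.0], [255.0, 259.0]]
seen near end top/bottom? px [254. 251.] [373. 241.]
panel pred in crop [[85.0, 46.0], [352.0, 23.0], [107.0, 385.0], [363.0, 360.0]]fit.py:13: DeprecationWarning: Arrays of 2-dimensional vectors are deprecated. Use arrays of 3-dimensional vectors instead. (deprecated in NumPy 2.0)
  ln=lambda p,a,b:np.cross((b-a)/np.linalg.norm(b-a),p-a)
```

```bash
cat > arc.py <<'E'
import sys
from fit import *
# mark (strip x=.018 from end) offset in tool frame incl. fitted shift
v=least_squares(r,[0,0,0]).x; pv,X,Y,n=pose(v) 
np.savez('mark.npz',m=M0.inv().apply(pv-p0))
PO2=PO+np.array([-.001,-.003,0])
fl=PR.inv().apply(pv+.167*X-.005*n-PO2);print('far underside in panel',fl.round(4),'low corner',PR.inv().apply(pv+.167*X-.005*n+.024*Y-PO2).round(4))
q=q0
for al in(38.5,30,20,10,0):
    a=np.radians(al);t=PO2+PR.apply([.187-.167*np.cos(a),0,.167*np.sin(a)+.005*np.cos(a)+.006])
    tc=t-(pv-p0);q,e,ang=ik(q,tc,M0);print(al,tc.round(4),M0.inv().apply(tc-p0).round(4),q.round(2),round(e,3),round(ang,3))
E
python3 -W ignore arc.py
```

```text
far underside in panel [0.1924 0.0114 0.0167] low corner [0.1889 0.0348 0.013 ]
38.5 [ 0.4714 -0.253   0.1521] [ 0.0097 -0.0074  0.0113] [ 0.68  0.08 -0.16  2.25 -0.47  0.38  2.66] 0.0 0.0
30 [ 0.4672 -0.2534  0.128 ] [ 0.0244 -0.0038  0.0305] [ 0.7   0.12 -0.18  2.28 -0.53  0.32  2.74] 0.0 0.0
20 [ 0.4671 -0.2534  0.0992] [0.0376 0.0004 0.0557] [ 0.76  0.18 -0.24  2.3  -0.62  0.25  2.84] 0.0 0.0
10 [ 0.472  -0.2529  0.0708] [0.0462 0.0044 0.083 ] [ 0.65  0.23 -0.13  2.29 -0.72  0.23  2.94] 0.004 0.025
0 [ 0.4819 -0.2518  0.0435] [0.0499 0.0082 0.1115] [ 0.6   0.3  -0.09  2.26 -0.73  0.23  2.94] 0.009 0.059
```

step_arm(
  commands=[
    {"slide":[0.005,0,0.006],"turn":0},
    {"slide":[0.01,0,0.011],"turn":0},
    {"slide":[0.017,0.002,0.021],"turn":0},
    {"slide":[0.024,0.003,0.0305],"turn":0},
    {"slide":[0.031,0.005,0.043],"turn":0},
    {"slide":[0.0376,0.007,0.0557],"turn":0},
    {"slide":[0.0376,0.007,0.0557],"turn":0},
    {"slide":[0.0376,0.007,0.0557],"turn":0},
  ],
)

```text
clock: 23.45
ee_pos: [0.4656, -0.2474, 0.0982]
eef_rot: [-2.977, 0.473, -2.935]
wrist_force: [-4.6, -1.4, 0.7]
opening: 0.0465
gripper_force: 65.1
```

```bash
cat > rest.py <<'E'
from place import *
m=np.load('mark.npz')['m'];PO2=PO+np.array([-.001,-.003,0])
mk=PR.inv().apply(p0+M0.apply(m)-PO2);print(q0.round(3),s['wrist_force'].round(1),s['opening'].round(4),'mark in panel',mk.round(4),'y tilt',np.degrees(np.arcsin(M0.apply([0,1,0])@PR.apply([0,0,1]))).round(1),'lean vs normal',np.degrees(np.arccos(-M0.apply([0,0,1])@PR.apply([0,0,1]))).round(1))
for al,h in((10,.006),(0,.005),(0,.002)):
    a=np.radians(al);t=PO2+PR.apply([.187-.167*np.cos(a),mk[1],.167*np.sin(a)+.005*np.cos(a)+h])
    print(al,h,M0.inv().apply(t-p0-M0.apply(m)).round(4))
E
python3 rest.py
```

```text
Traceback (most recent call last):
  File "rest.py", line 3, in <module>
    mk=PR.inv().apply(p0+M0.apply(m)-PO2);print(q0.round(3),s['wrist_force'].round(1),s['opening'].round(4),'mark in panel',mk.round(4),'y tilt',np.degrees(np.arcsin(M0.apply([0,1,0])@PR.apply([0,0,1]))).round(1),'lean vs normal',np.degrees(np.arccos(-M0.apply([0,0,1])@PR.apply([0,0,1]))).round(1))
                                                                                      ^^^^^^^^^^^^^^^^^^
AttributeError: 'float' object has no attribute 'round'
```

```bash
sed -i "s/s\['opening'\].round(4)/s['opening']/" rest.py; python3 rest.py
```

```text
[ 0.715  0.168 -0.209  2.315 -0.636  0.24   2.843] [-4.6 -1.4  0.7] 0.046469001184858326 mark in panel [0.0288 0.0062 0.0672] y tilt -7.1 lean vs normal 7.4
10 0.006 [0.0073 0.0039 0.0267]
0 0.005 [0.011  0.0078 0.0563]
0 0.002 [0.0111 0.0081 0.0593]
```

step_arm(
  commands=[
    {"slide":[0.002,0.001,0.007],"turn":1},
    {"slide":[0.004,0.002,0.014],"turn":2},
    {"slide":[0.006,0.003,0.021],"turn":3},
    {"slide":[0.0075,0.004,0.027],"turn":3},
    {"slide":[0.009,0.005,0.034],"turn":3},
    {"slide":[0.01,0.006,0.041],"turn":3},
    {"slide":[0.011,0.007,0.047],"turn":3},
    {"slide":[0.011,0.007,0.047],"turn":3},
  ],
)

```text
clock: 24.45
ee_pos: [0.4814, -0.2494, 0.0691]
eef_rot: [-3.023, 0.459, -2.999]
wrist_force: [-4.1, -0.9, 1.7]
opening: 0.0466
gripper_force: 65.4
```

```bash
python3 rest.py
```

```text
[ 0.547  0.25  -0.045  2.288 -0.793  0.227  2.935] [-4.1 -0.9  1.7] 0.04656973607070842 mark in panel [0.0307 0.0019 0.0342] y tilt -6.0 lean vs normal 6.1
10 0.006 [ 0.0081 -0.0004 -0.006 ]
0 0.005 [0.0113 0.0028 0.0237]
0 0.002 [0.0114 0.0031 0.0267]
```

step_arm(
  commands=[
    {"slide":[0.005,0,0.004],"turn":0},
    {"slide":[0.01,0,0.008],"turn":0},
    {"slide":[0.013,0,0.012],"turn":0},
    {"slide":[0.013,0.001,0.016],"turn":0},
    {"slide":[0.013,0.002,0.02],"turn":0},
    {"slide":[0.013,0.003,0.023],"turn":0},
    {"slide":[0.013,0.003,0.024],"turn":0},
    {"slide":[0.013,0.003,0.024],"turn":0},
  ],
)

```text
clock: 25.45
ee_pos: [0.4821, -0.2516, 0.0546]
eef_rot: [-3.039, 0.441, -3.003]
wrist_force: [-5.3, -1.2, 1.0]
opening: 0.0465
gripper_force: 65.4
```

```bash
python3 rest.py; python3 -c "
from place import *
X=M0.apply(sx);print('yaw of tool y vs panel',np.degrees(np.arctan2(*(lambda y:(-y[0],y[1]))(PR.inv().apply(M0.apply([0,1,0]))))))"
```

```text
[ 0.561  0.287 -0.056  2.275 -0.785  0.228  2.935] [-5.3 -1.2  1. ] 0.04651353171890732 mark in panel [ 0.0251 -0.0005  0.0207] y tilt -5.2 lean vs normal 5.2
10 0.006 [ 0.0025 -0.0017 -0.0192]
0 0.005 [0.0051 0.0011 0.0106]
0 0.002 [0.0051 0.0014 0.0136]
yaw of tool y vs panel 1.4537947005374825
```

step_arm(
  commands=[
    {"slide":[0.002,0,0.003],"turn":0},
    {"slide":[0.004,0,0.006],"turn":0},
    {"slide":[0.006,0,0.009],"turn":0},
    {"slide":[0.008,0.001,0.012],"turn":0},
    {"slide":[0.008,0.001,0.015],"turn":0},
    {"slide":[0.008,0.001,0.016],"turn":0},
    {"slide":[0.008,0.001,0.016],"turn":0},
    {"slide":[0.008,0.001,0.016],"turn":0},
  ],
)

```text
clock: 26.45
ee_pos: [0.4837, -0.2543, 0.0452]
eef_rot: [-3.049, 0.43, -3.006]
wrist_force: [-1.0, 0.2, 1.4]
opening: 0.0462
gripper_force: 65.3
```

```bash
python3 rest.py
```

```text
[ 0.572  0.312 -0.063  2.263 -0.779  0.228  2.935] [-1.   0.2  1.4] 0.0462361499965292 mark in panel [ 0.0224 -0.0034  0.0116] y tilt -4.7 lean vs normal 4.7
10 0.006 [ 0.     -0.0023 -0.0283]
0 0.005 [0.0024 0.0002 0.0016]
0 0.002 [0.0024 0.0004 0.0046]
```

step_arm(
  commands=[
    {"slide":[0.001,0,0.002],"turn":0},
    {"slide":[0.002,0,0.004],"turn":0},
    {"slide":[0.003,0,0.006],"turn":0},
    {"slide":[0.004,0,0.007],"turn":0},
    {"slide":[0.004,0,0.007],"turn":0},
    {"slide":[0.004,0,0.007],"turn":0},
    {"slide":[0.004,0,0.007],"turn":0},
    {"slide":[0.004,0,0.007],"turn":0},
  ],
)

```text
clock: 27.45
ee_pos: [0.4841, -0.2559, 0.041]
eef_rot: [-3.053, 0.426, -3.006]
wrist_force: [0.4, 1.8, 3.3]
opening: 0.0465
gripper_force: 65.3
```

```bash
python3 rest.py
```

```text
[ 0.58   0.324 -0.069  2.258 -0.775  0.228  2.935] [0.4 1.8 3.3] 0.04652211377533928 mark in panel [ 0.0208 -0.0051  0.0076] y tilt -4.5 lean vs normal 4.5
10 0.006 [-0.0014 -0.0026 -0.0322]
0 0.005 [ 0.0008 -0.0002 -0.0024]
0 0.002 [0.0008 0.0001 0.0006]
```

step_arm(
  claw=-1,
  commands=[
    {"slide":[0,0,0],"turn":0},
    {"slide":[0,0,0],"turn":0},
    {"slide":[0,0,0],"turn":0},
    {"slide":[0,0,0],"turn":0},
    {"slide":[0,0,-0.003],"turn":0},
    {"slide":[0,0,-0.008],"turn":0},
    {"slide":[0,0,-0.02],"turn":0},
    {"slide":[0,0,-0.04],"turn":0},
  ],
)

```text
clock: 28.45
ee_pos: [0.4666, -0.2544, 0.0777]
eef_rot: [-3.053, 0.425, -3.007]
wrist_force: [-0.2, -0.3, -0.2]
opening: 0.0856
gripper_force: 0.0
```

step_arm(
  commands=[
    {"slide":[0.004,0,-0.04],"turn":0},
    {"slide":[0.008,0,-0.08],"turn":0},
    {"slide":[0.01,0,-0.12],"turn":0},
    {"slide":[0.01,0,-0.16],"turn":0},
    {"slide":[0.01,0,-0.2],"turn":0},
    {"slide":[0.01,0,-0.24],"turn":0},
    {"slide":[0.01,0,-0.26],"turn":0},
    {"slide":[0.01,0,-0.26],"turn":0},
  ],
)

```text
clock: 29.45
ee_pos: [0.3489, -0.248, 0.3111]
eef_rot: [-3.05, 0.429, -3.006]
wrist_force: [-0.6, 0.3, -0.4]
opening: 0.0854
gripper_force: 0.0
```

Run:
```python
from h import *
c=cap('top','t5.png');s=cap('scene','s5.png');w=cap('wrist','w5.png')
a=cv2.resize(c['color'][130:225,345:445],(421,400),interpolation=cv2.INTER_CUBIC)
b=cv2.resize(s['color'][190:290,195:280],(340,400),interpolation=cv2.INTER_CUBIC)
w2=cv2.resize(w['color'],(320,200));r=cv2.resize(s['color'][200:305,320:425],(200,200))
cv2.imwrite('pics/m5.png',np.vstack([np.hstack([a,b]),np.hstack([w2,r,np.zeros((200,241,3),np.uint8)])]))
```

```text
(no output)
```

View pics/m5.png

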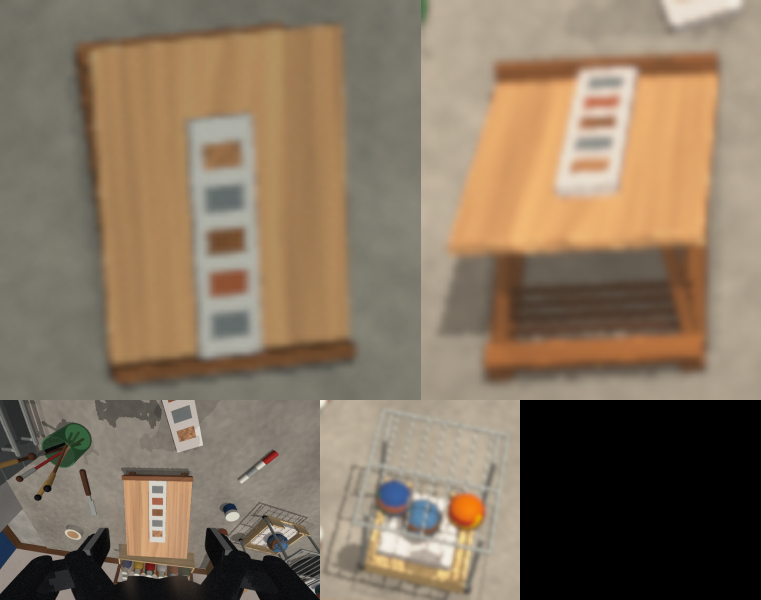

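The strip lies flat up the slope with its lower end by the ledge, and the stack and egg stand square. I check the gap to the ledge numerically along the strip's axis in the wrist image.

Run:
```python
from h import *
w=load('w5.png')['color'].astype(int)
for u in(306,316,324): print(u,[(v,*w[v,u]) for v in range(150,176,1)] if u==316 else '')
print([(v,*w[v,316]) for v in range(278,296,1)])
from plan import PO,PR
c=load('w5.png')
for x,y,z in((0,0,0),(0,0,.016),(-.012,0,.016),(0,0,.01),(.185,0,.01),(.185,0,0),(.244,0,0)): print((x,y,z),proj(c,PO+PR.apply([x,y,z])).round(1))
```

```text
306 
316 [(150, np.int64(34), np.int64(46), np.int64(66)), (151, np.int64(41), np.int64(52), np.int64(67)), (152, np.int64(39), np.int64(56), np.int64(81)), (153, np.int64(54), np.int64(76), np.int64(114)), (154, np.int64(61), np.int64(89), np.int64(132)), (155, np.int64(64), np.int64(90), np.int64(135)), (156, np.int64(62), np.int64(89), np.int64(132)), (157, np.int64(61), np.int64(88), np.int64(131)), (158, np.int64(65), np.int64(91), np.int64(135)), (159, np.int64(61), np.int64(87), np.int64(129)), (160, np.int64(55), np.int64(83), np.int64(127)), (161, np.int64(108), np.int64(120), np.int64(144)), (162, np.int64(176), np.int64(187), np.int64(188)), (163, np.int64(203), np.int64(213), np.int64(215)), (164, np.int64(203), np.int64(212), np.int64(215)), (165, np.int64(199), np.int64(209), np.int64(212)), (166, np.int64(202), np.int64(213), np.int64(214)), (167, np.int64(200), np.int64(209), np.int64(211)), (168, np.int64(200), np.int64(209), np.int64(212)), (169, np.int64(202), np.int64(212), np.int64(213)), (170, np.int64(202), np.int64(211), np.int64(213)), (171, np.int64(188), np
[... 677 characters left out ...]
), np.int64(151), np.int64(200)), (287, np.int64(112), np.int64(152), np.int64(201)), (288, np.int64(109), np.int64(150), np.int64(198)), (289, np.int64(114), np.int64(152), np.int64(201)), (290, np.int64(109), np.int64(148), np.int64(198)), (291, np.int64(111), np.int64(151), np.int64(199)), (292, np.int64(116), np.int64(157), np.int64(207)), (293, np.int64(119), np.int64(162), np.int64(208)), (294, np.int64(122), np.int64(164), np.int64(208)), (295, np.int64(120), np.int64(164), np.int64(209))]
(0, 0, 0) [320.  159.8]
(0, 0, 0.016) [319.2 161.6]
(-0.012, 0, 0.016) [319.5 152.5]
(0, 0, 0.01) [319.5 160.9]
(0.185, 0, 0.01) [316.1 284.2]
(0.185, 0, 0) [316.6 280.9]
(0.244, 0, 0) [315.6 314.1]
```

```bash
python3 -c "
from station import env
print(env.job_done())"
```

```text
the job is handed in; nothing more can be done
None
```

I handed the job in at about 30 s: the strip lies flat up the panel with its lower end against the ledge, and the stack and egg looked square and upright in the last picture; the hand-in returned no verdict.

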